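Seat the gauge plate on its three-ball stand

TASK

Take the loose plate by its black bar handle and set it on the stand with its tongue over the single front ball, away from the clamp knob; keep hold and press it down gently by feel, past the two spring rollers, until it is fully home on all three balls and both rollers have sprung back over its top edges. The stand's height is not known, so feel for it: do not slam the plate, nor let go before it is home so that it drops or snaps down, and never press harder than about 20 N. Let go at the end and leave the other things on the bench where they are.

Things in the scene. Friction and masses are not known exactly. Their poses are not given: they have to be found in the camera images.
- plate: loose aluminium plate, 240 to 390 g, 78 (x) by 90 (y) by 10 mm, a 44 mm wide tongue at its +x end. Below it three steel feet of inverted V section, 6.5 mm high, along the radius at 34 mm from the centre, at 0, 120 and -120 degrees from +x: they centre themselves on the stand's balls over the last 4 mm. Origin: centre, at the underside of the feet, z up; plate top at z = 16.5 mm
- plate_grip (a point): point in the black upright bar handle on the plate's centre: the bar is 44 mm along the plate's x, 16 mm thick along y and 50 mm tall (top 66.5 mm above the plate's origin). This point lies on its axis, 51.5 mm above the plate's origin: grip here, fingers closing along y
- plate_tongue (a point): end of the plate's tongue: 56 mm along the plate's x from its centre, at the height of the plate top
- stand: fixed stand: foot 120 (x) by 140 (y) mm, clamp screw with black knob at its -x side; on its post a grey head 110 by 172 mm, same centre and yaw as the foot. Origin: centre of the foot's underside, z up. The head is clamped anywhere in a 28 mm range and its height is not reported: the seated plate's origin is straight above the stand's, 60 to 88 mm up, at the stand's yaw
- stand_front (a point): middle of the +x edge of the stand's foot, 60 mm from its centre: the plate's tongue belongs on this side. On the head stand three 12 mm polished steel balls for the plate's V feet, 34 mm from the centre, at 0, 120 and -120 degrees from +x, and two sprung rollers (radius 8 mm, axes along x) facing inwards at the middle of its +y and -y ends
- roller_left (a joint): how far the roller on the stand's +y side is pushed outwards, m: 0 free, about 0.004 while the plate's side passes, about 0.002 (0.001 to 0.003) over the top edge of the seated plate, 0.008 at its stop (450 N/m, 3.6 N at 0)
- roller_right (a joint): the same on the -y side. Pressed down, the plate's lower edges meet both rollers 21 mm above the seated height; forcing them apart takes about 12 N of push at first, falling to nothing over 6 mm; then they run on its sides for 10 mm; over the last 5 mm they roll over its top edges and pull it down with some 5 to 10 N onto the hard balls (then 0.1 mm more costs some 3 N)
- chalk: bystander: stick of white chalk, 58 mm long, lying between the work
- gauge_block_1: bystander: small steel gauge block, 9x30x20 mm
- micrometer: bystander: micrometer, 129 mm long, behind the work
- feeler_gauge: bystander: closed steel feeler gauge, 95 mm long, behind the work
- master_ring: bystander: black and steel setting ring, 62 mm across, 18 mm high, at the right
- loupe: bystander: black magnifier, 37 mm across, 28 mm high, behind the work

How it is judged:
By the outcome, as a careful person would: the job done as asked, in the order asked, and still so for the second after the job is handed in, with the robot touching nothing.
It also fails if it takes over 54 s, if anything falls off the work surface, if the arm or the gripper's body presses on something with over 40 N, if the wrist force passes 120 N, or if a joint passes its speed limit or range.

ROBOT

A 7-joint arm with a two-finger parallel gripper is mounted at the origin on a cart in front of the work surface, level with it; the furniture and walls round the work are solid. World frame = base frame: x ahead of the robot, y to its left, z up, the work surface at z = 0. Lengths are in mm, angles in rad, forces in N, time in s.
With the tool pointing down it reaches from about 350 to 900 mm from the base axis. Payload 8.1 kg.
Tool frame: the origin (TCP) lies midway between the tips of the shut fingers; the grasp point (between the pads) lies 19 mm behind it; z points along the fingers, y is the line along which they close (so a half turn about z gives the same grasp; the last joint's range is limited). The gripper opens to 92 mm and grips with 3 to 60 N. Pads are 19 mm wide; open, the fingers measure 130 mm over their backs; the gripper's body (75 mm by 190 mm) begins 47 mm behind the grasp point.
Start: joints at [-1.292, 0.434, 0.025, 1.573, -0.012, 1.134, -0.075], TCP at [232.897, 580, 226.742] pointing down, gripper open.
Joint ranges: [-2.62, 2.62], [-0.44, 2.09], [-1.27, 1.32], [0.08, 2.57], [-1.32, 4.46], [0.12, 2], [-2.74, 2.74]. Speed limits (rad/s): [2.22, 2.22, 3.01, 3.01, 3.14, 3.14, 3.14].

INTERFACE

Orientations are given as a unit quaternion [x, y, z, w].
In Python, from plant import * gives the robot as it stands.
- The arm moves only by the tool send_rows, never from a script. Its argument "targets" is a list of rows, each a list of 7 numbers: the closure, from -1 (fully open) to 1 (shut), then the shift along the tool's x, y, z each as a share of 0.08 m, from -1 to 1, then the turn, a rotation vector about the tool's x, y, z each as a share of pi/4 rad, from -1 to 1. A call has 1 to 5 rows; each row is the pose to reach, as a shift and turn from the pose commanded when the call began, along the tool's axes at that moment; what a row does not reach only later rows make up. A row lasts 1/10 s, in which the tool goes at most 50 mm and 8.59 degrees, less where a joint would pass 70% of its speed; a pose out of reach is approached as far as the arm can. A call with a number of a shift or a turn outside -1 to 1 is refused whole. A call with a gripper value outside its range is refused whole. The fingers move at their own pace and stop on an object; "grip_force" is the grip in N (left out, the last holds). Time passes only in rows, so rows that repeat a pose let the fingers close. It gives the time, the measured TCP pose, the force, the opening and the grip force at its end, in the units of the state.
- observe(): the state, without advancing time (a new reading comes with each control period).
- camera(name): name is "scene" or "top" or "wrist"; returns a dict with "img" (384x512x3 uint8, red, green, blue), "vfov" (degrees; the focal length in pixels is half the picture's height over the tangent of half this angle, whatever the lens; pixels are square), "cx", "cy" (the principal point, pixels), "eye" and "orientation" of the camera in the world. Camera axes: x right, y up, looking along -z (the intrinsics and any distortion apply to the point x, -y, -z); pixel columns grow to the right and rows downward; lengths in mm; the calibration is good to about 2 mm. The wrist camera is an equidistant fisheye: a pixel r from the principal point sees the ray r / f radians off the axis. A picture is of the moment at which its call begins. There is no depth.
- job_done(): hands the job in; it is judged then, once.
Trained networks look in a picture, given as the dict that the camera call returned (one of the last four; its "shot" number tells which), for a name from the list of things; names that differ only in an ending like _2 or _b are one class to them, and where a whole thing is asked for, a point or a joint stands for the part that bears it (a point fixed in the world has none). Each returns a list of dicts, best first, with "score" (0 to 1); they miss things now and then, are a little off and sometimes report something else, mostly with a low value. They report only what shows in the picture. A call takes as long as a camera call.
- outline_of(picture, query): "mask" (384x512 bool, what is visible of it) and "extent" ([left, top, width, height] in pixels, round what is visible of it).
- pinpoint(picture, query): "uv" ([column, row] in pixels: a listed point, or the origin of a listed thing).
The state is a dict: "time": time; "qpos": joint angles; "joint_vel": joint speeds; "joint_efforts": joint torques, N m; "tool_pos": TCP position; "tool_rot": TCP orientation; "force": force on the tool from outside, world axes, zero at the start; "wrist_torque": the same for the moment, N m; "width": finger opening in mm; "grip_force": force on a finger pad.
Only numpy, scipy, OpenCV 4.12 (cv2) and the standard library are available. Lean on these libraries where they do the work, as an engineer would, in place of code of your own. Each camera call takes 0.05 s, during which the arm holds its last target. There are 200 camera calls.

## Working session

There is one attempt and no reset: what is moved stays moved. The work goes in short steps, Python scripts to look and compute and a tool call to move; the robot and the scene stay as the last step left them, time stands still between calls to the robot, and variables do not carry over. Pictures are saved under pics/ and viewed, at most 10 in all, crops included, and the job is handed in when it is done.

Besides the shell and the picture viewer there is one more tool, called by a JSON object that holds its "op" and its "data". send_rows: Moves the arm, as the interface text tells. Its arguments: {"type":"object","properties":{"targets":{"type":"array"},"grip_force":{"type":"number"}},"required":["targets"]}

```bash
mkdir -p pics; ls
cat > h.py <<'E'
from plant import *
import numpy as np, cv2
from scipy.spatial.transform import Rotation as R
def ray(c,uv,wrist=False):
    H=c["img"].shape[0]; f=H/2/np.tan(np.radians(c["vfov"])/2)
    d=np.array([uv[0]-c["cx"],uv[1]-c["cy"]],float)
    if wrist:
        r=np.hypot(*d); t=r/f; s=np.sin(t)/max(r,1e-9); v=np.array([d[0]*s,-d[1]*s,-np.cos(t)])
    else: v=np.array([d[0]/f,-d[1]/f,-1])
    return np.array(c["eye"],float),R.from_quat(c["orientation"]).apply(v/np.linalg.norm(v))
def atz(c,uv,z,wrist=False):
    e,v=ray(c,uv,wrist); return e+v*(z-e[2])/v[2]
def tri(rs):
    A=np.zeros((3,3));b=np.zeros(3)
    for e,v in rs:
        P=np.eye(3)-np.outer(v,v);A+=P;b+=P@e
    x=np.linalg.solve(A,b)
    return x,[np.linalg.norm((np.eye(3)-np.outer(v,v))@(x-e)) for e,v in rs]
def save(c,n,s=1): cv2.imwrite("pics/"+n,cv2.resize(c["img"][:,:,::-1],None,fx=s,fy=s))
E
python3 - <<'E'
from h import *
print({k:np.round(v,3) for k,v in observe().items()})
C={n:camera(n) for n in("scene","top")}
for n,c in C.items():
    print(n,c["vfov"],c["cx"],c["cy"],np.round(c["eye"]),[k for k in c if k!="img"])
    print(c.get("distortion"))
for q in ["plate","plate_grip","plate_tongue","stand","stand_front"]:
    rs=[]
    for n,c in C.items():
        p=pinpoint(c,q)[:2]
        print(q,n,[(np.round(a["uv"],1),round(a["score"],2)) for a in p])
        if p: rs.append(ray(c,p[0]["uv"]))
    if len(rs)==2: print(q,*[np.round(x,1) for x in tri(rs)])
a=np.hstack([C["scene"]["img"],C["top"]["img"]]);cv2.imwrite("pics/a.png",cv2.resize(a[:,:,::-1],(800,300)))
save(C["scene"],"scene.png",1.5);save(C["top"],"top.png",1.5)
E
```

```text
pics
{'time': np.float64(0.0), 'qpos': array([-1.292,  0.435,  0.025,  1.574, -0.012,  1.134, -0.075]), 'joint_vel': array([ 0.001,  0.001, -0.002,  0.002, -0.002, -0.   , -0.001]), 'joint_efforts': array([ 2.0000e-03, -6.6786e+01,  9.8600e-01, -3.1446e+01, -6.0000e-02,
        4.3000e-02,  0.0000e+00]), 'tool_pos': array([232.744, 579.503, 225.955]), 'tool_rot': array([ 0.19 ,  0.982, -0.001, -0.   ]), 'force': array([ 0.878, -0.207, -0.136]), 'wrist_torque': array([-0.009,  0.017, -0.014]), 'grip_force': np.float64(0.0), 'width': np.float64(91.832)}
scene 42.83778984632888 260.13862838752146 195.72526451180258 [-17. 444. 743.] ['vfov', 'cx', 'cy', 'eye', 'orientation', 'shot']
None
top 50.64437560965124 255.18441070792213 189.86396002617244 [ 372.  -12. 1082.] ['vfov', 'cx', 'cy', 'eye', 'orientation', 'shot']
None
plate scene [(array([313.1, 226.9]), 0.85), (array([217.3, 297.7]), 0.66)]
plate top [(array([295. , 222.6]), 0.67), (array([242.6, 237.9]), 0.36)]
plate [ 504.8 -110.8    5.8] [2.3 2.3]
plate_grip scene [(array([312.4, 206.3]), 0.91)]
plate_grip top [(array([298.3, 220.3]), 0.58)]
plate_grip [ 507.5 -110.7   62.5] [2.5 2.5]
plate_tongue scene [(array([293.8, 210. ]), 0.83)]
plate_tongue top [(array([295.7, 201.9]), 0.65), (array([298.1, 221.5]), 0.43)]
plate_tongue [ 562.  -108.4   13. ] [1. 1.]
stand scene [(array([218.4, 294.9]), 0.62)]
stand top [(array([194.7, 227.5]), 0.9)]
stand [478.4 153.3   2.7] [5.1 5.1]
stand_front scene [(array([206.1, 269.3]), 0.73)]
stand_front top [(array([199. , 209.4]), 0.56)]
stand_front [526.9 144.7  22.6] [1.9 1.9]
```

View pics/scene.png

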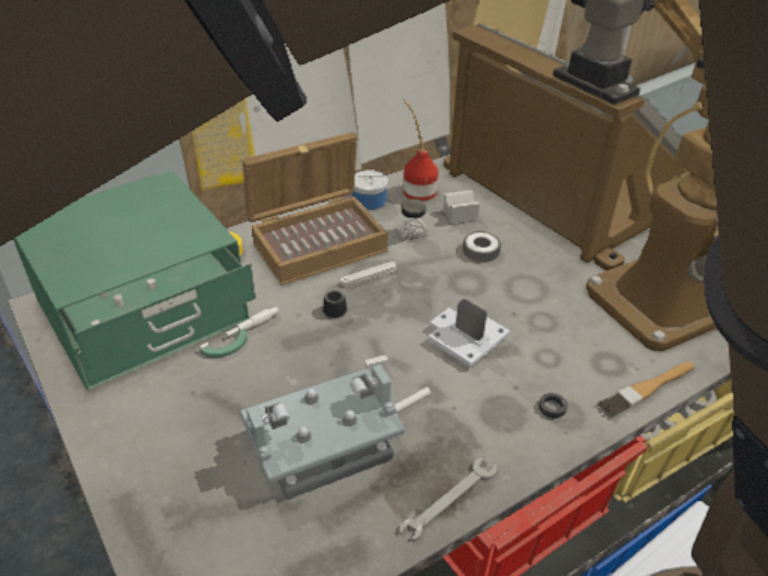

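View pics/top.png

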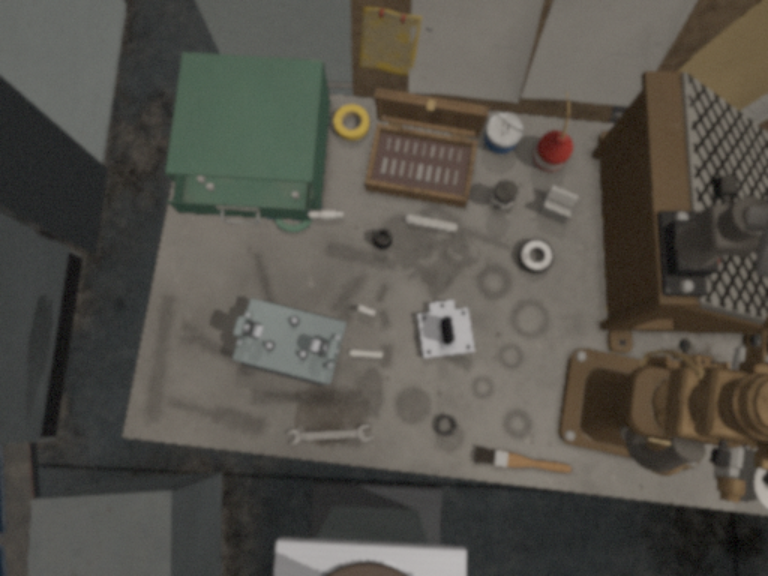

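The pictures show the plate at top-view px (445,330) of the 1.5x image, with its tongue up towards +x. The stand head is at (290,341) with the single ball on its far +x side (294,321). I go across and look at the stand on the way.

{"op": "send_rows", "data": {"targets": [[-1, -0.45, -0.48, 0, 0, 0, 0], [-1, -0.91, -0.96, 0, 0, 0, 0], [-1, -0.91, -0.96, 0, 0, 0, 0]]}}

```text
time: 0.9
tool_pos: [275.4, 475.8, 226.8]
tool_rot: [0.193, 0.981, -0.001, 0.001]
force: [0.9, 0.6, 0.8]
width: 91.8
grip_force: 0.0
```

{"op": "send_rows", "data": {"targets": [[-1, -0.45, -0.48, 0, 0, 0, 0], [-1, -0.91, -0.96, 0, 0, 0, 0], [-1, -0.91, -0.96, 0, 0, 0, 0]]}}

```text
time: 1.2
tool_pos: [313.5, 377.7, 227.0]
tool_rot: [0.193, 0.981, -0.001, 0.001]
force: [0.2, 0.8, 0.8]
width: 91.8
grip_force: 0.0
```

{"op": "send_rows", "data": {"targets": [[-1, -0.45, -0.48, 0, 0, 0, 0], [-1, -0.91, -0.96, 0, 0, 0, 0], [-1, -0.91, -0.96, 0, 0, 0, 0]]}}

```text
time: 1.5
tool_pos: [351.9, 279.7, 227.0]
tool_rot: [0.193, 0.981, -0.001, 0.001]
force: [-0.7, 1.0, 0.4]
width: 91.4
grip_force: 0.0
```

{"op": "send_rows", "data": {"targets": [[-1, -0.45, -0.48, 0, 0, 0, 0], [-1, -0.91, -0.96, 0, 0, 0, 0], [-1, -0.91, -0.96, 0, 0, 0, 0], [-1, -0.91, -0.96, 0, 0, 0, 0]]}}

```text
time: 1.9
tool_pos: [389.3, 185.8, 227.0]
tool_rot: [0.191, 0.981, 0.0, 0.0]
force: [-1.0, 1.4, -0.6]
width: 91.8
grip_force: 0.0
```

Run:
```python
from h import *
s=observe();print(s["time"],np.round(s["tool_pos"]),np.round(s["tool_rot"],3),np.round(s["force"],1))
c=camera("wrist");save(c,"w1.png",1.2);print(c["vfov"],c["cx"],c["cy"],np.round(c["eye"]))
t=camera("top")
for q,z in [("stand",0),("stand_front",0)]:
  for k,w in((c,True),(t,False)):
    for a in pinpoint(k,q)[:2]: print(q,np.round(a["uv"],1),round(a["score"],2),np.round(atz(k,a["uv"],z,w),1))
```

```text
1.9 [389. 186. 227.] [0.191 0.981 0.    0.   ] [-1.   1.4 -0.6]
65.70646984690485 253.5811568355168 189.36842699274007 [320. 213. 385.]
stand [257.1 230.1] 0.62 [481.1 153.5   0. ]
stand [193.9 228.9] 0.78 [478.4 159.3   0. ]
stand [246.6 210.2] 0.72 [535.   21.2   0. ]
stand_front [255.7 229.7] 0.18 [479.8 151.9   0. ]
stand_front [199.2 207.4] 0.78 [537.  149.4   0. ]
stand_front [357.4 171.2] 0.68 [ 656.6 -277.3    0. ]
```

View pics/w1.png

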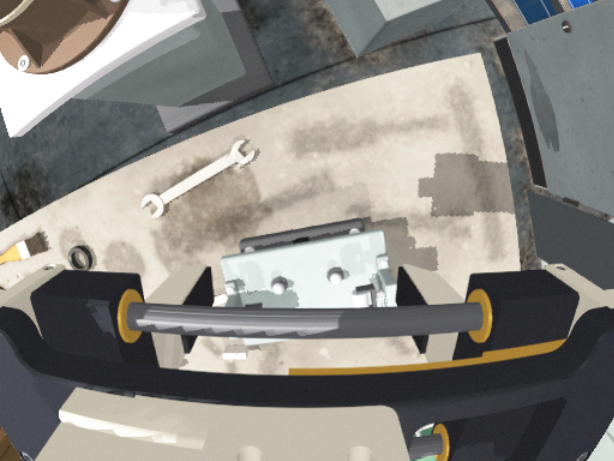

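The wrist view shows the stand head at about (305,275), with the two rear balls at (279,282) and (334,273); the front ball is hidden by the gripper. I'll zoom in on the balls in the fixed views.

Run:
```python
from h import *
a=cv2.imread("pics/scene.png")[350:500,230:430]
b=cv2.imread("pics/top.png")[285:397,215:365]
a=cv2.resize(a,(800,600),interpolation=cv2.INTER_CUBIC)[:,:];b=cv2.resize(b,(800,597),interpolation=cv2.INTER_CUBIC)
cv2.imwrite("pics/ca.png",a);cv2.imwrite("pics/cb.png",b)
```

```text
(no output)
```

View pics/ca.png

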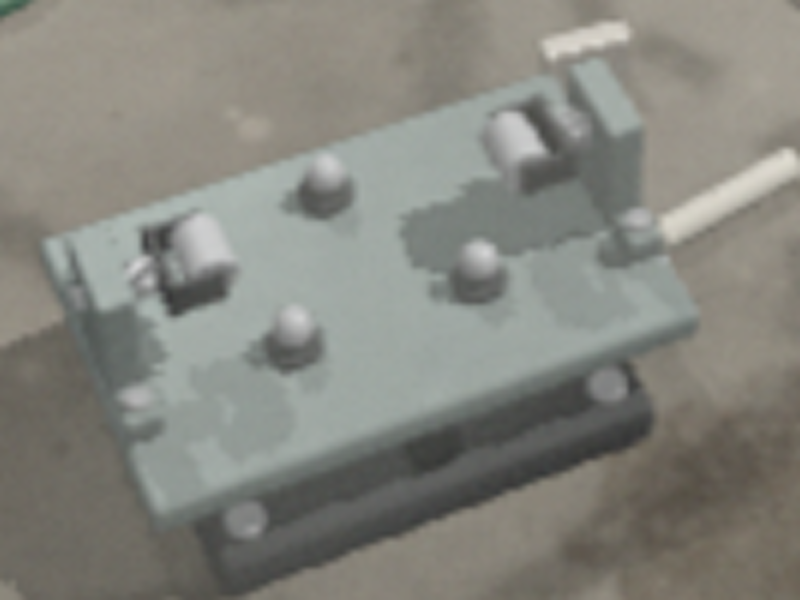

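View pics/cb.png

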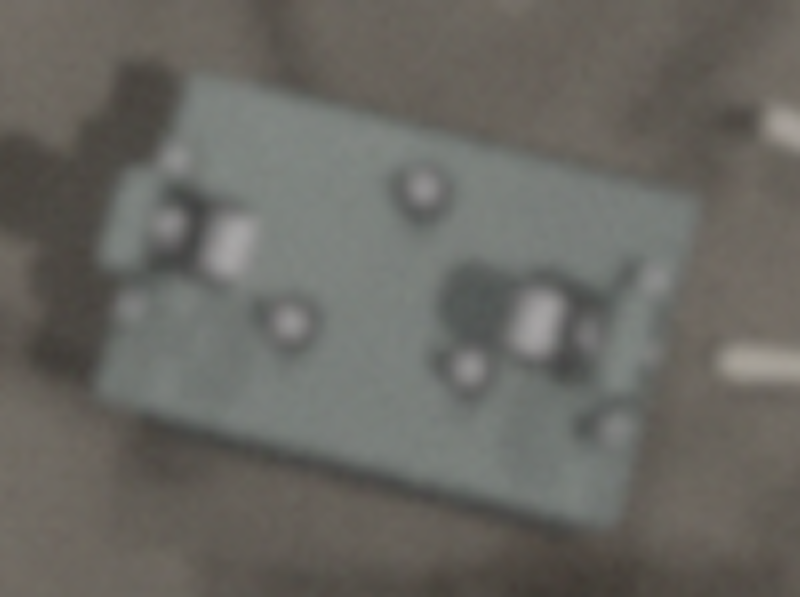

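{"op": "send_rows", "data": {"targets": [[-1, -0.45, -0.48, 0, 0, 0, -0.15], [-1, -0.91, -0.96, 0, 0, 0, -0.3], [-1, -0.91, -0.96, 0, 0, 0, -0.3]]}}

```text
time: 2.5
tool_pos: [428.6, 85.1, 226.9]
tool_rot: [0.072, 0.997, -0.0, 0.0]
force: [0.1, 0.5, -0.9]
width: 91.7
grip_force: 0.0
```

```bash
cat > fit.py <<'E'
from h import *
from scipy.optimize import least_squares
def px(p,s,off): return ((np.array(p)+.5)/s+np.array(off)+.5)/1.5-.5
S=[px(p,4,(230,350)) for p in((327,183),(295,336),(479,268))]
T=[px(p,16/3,(215,285)) for p in((422,190),(289,322),(467,370))]
s,t=camera("scene"),camera("top")
rs=[[ray(s,a),ray(t,b)] for a,b in zip(S,T)]
for r in rs: print(*[np.round(x,1) for x in tri(r)])
def f(p):
    o=[]
    for i,an in enumerate((0,2*np.pi/3,-2*np.pi/3)):
        X=np.array([p[0]+34*np.cos(an+p[3]),p[1]+34*np.sin(an+p[3]),p[2]])
        for e,v in rs[i]: o+=list((X-e)-v*((X-e)@v))
    return np.array(o)
r=least_squares(f,[480,153,70,-.15]);print("stand ball fit",np.round(r.x,3),"rms",np.sqrt(np.mean(r.fun**2)))
w=camera("wrist");save(w,"w2.png",1.2);print(w["eye"])
for q,z in (("plate",0),("plate_grip",51.5),("plate_tongue",16.5)):
  for n,k in(("w",w),("t",t),("s",s)):
    for a in pinpoint(k,q)[:1]: print(q,n,np.round(a["uv"],1),round(a["score"],2),np.round(atz(k,a["uv"],z,n=="w"),1))
E
python3 fit.py
```

```text
[511.6 147.7  54.3] [0.8 0.8]
[467.7 186.8  53.8] [0.8 0.8]
[455.3 129.4  55.7] [0.4 0.4]
stand ball fit [ 4.78203e+02  1.54601e+02  5.45900e+01 -2.04000e-01] rms 0.44889542039200975
[353.94260509  96.61310762 384.50123112]
plate w [131.9 235.6] 0.84 [ 509.4 -113.1    0. ]
plate t [294.8 223.2] 0.9 [ 505.7 -109.3    0. ]
plate s [310.2 225.5] 0.55 [ 514.1 -114.4    0. ]
plate_grip w [118.5 252.8] 0.91 [ 511.8 -114.2   51.5]
plate_grip t [299.3 221.5] 0.8 [ 504.1 -116.1   51.5]
plate_grip s [314.1 206.3] 0.91 [ 515.9 -121.    51.5]
plate_tongue t [294.9 201.4] 0.58 [ 561.9 -106.6   16.5]
plate_tongue s [291.8 210.3] 0.63 [ 561.9 -101.    16.5]
```

View pics/w2.png

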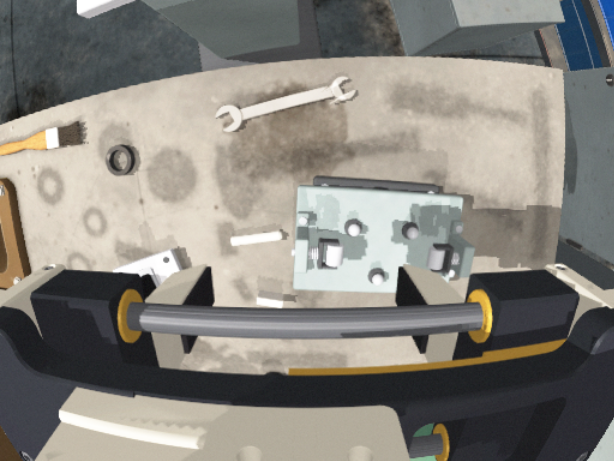

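The wrist view shows the stand clearly: rear balls at (353,228) and (410,232), front ball at (376,276). The plate is partly visible at the left.

{"op": "send_rows", "data": {"targets": [[-1, -0.1, -0.4, 0, 0, 0, 0], [-1, -0.21, -0.8, 0, 0, 0, 0]]}}

```text
time: 3.3
tool_pos: [434.9, 22.3, 226.7]
tool_rot: [0.072, 0.997, 0.0, 0.0]
force: [0.4, 0.0, 0.4]
width: 91.8
grip_force: 0.0
```

{"op": "send_rows", "data": {"targets": [[-1, -0.1, -0.4, 0, 0, 0, 0], [-1, -0.21, -0.8, 0, 0, 0, 0]]}}

```text
time: 3.5
tool_pos: [442.1, -44.5, 226.9]
tool_rot: [0.073, 0.997, 0.0, 0.0]
force: [0.9, 1.2, -0.3]
width: 91.7
grip_force: 0.0
```

{"op": "send_rows", "data": {"targets": [[-1, -0.1, -0.4, 0, 0, 0, -0.15], [-1, -0.21, -0.8, 0, 0, 0, -0.3], [-1, -0.21, -0.8, 0, 0, 0, -0.3], [-1, -0.21, -0.8, 0, 0, 0, -0.3]]}}

```text
time: 3.9
tool_pos: [449.4, -109.6, 226.7]
tool_rot: [-0.043, 0.999, 0.0, -0.0]
force: [-0.0, 1.1, 0.3]
width: 91.8
grip_force: 0.0
```

Run:
```python
from h import *
o=observe();print(o["time"],np.round(o["tool_pos"],1),np.round(o["tool_rot"],4))
w=camera("wrist");t=camera("top");s=camera("scene");print(np.round(w["eye"],1))
for q,z in (("plate",0),("plate_grip",51.5),("plate_tongue",16.5)):
  for n,k in(("w",w),("t",t),("s",s)):
    for a in pinpoint(k,q)[:1]: print(q,n,np.round(a["uv"],1),round(a["score"],2),np.round(atz(k,a["uv"],z,n=="w"),1))
# 2x crop round plate
u,v=[int(x) for x in pinpoint(w,"plate")[0]["uv"]]
y0,x0=max(v-75,0),max(u-100,0);cr=w["img"][y0:y0+150,x0:x0+200];print("crop",x0,y0)
cv2.imwrite("pics/w3.png",cv2.resize(cr[:,:,::-1],None,fx=4,fy=4,interpolation=cv2.INTER_CUBIC))
```

```text
3.9 [ 449.4 -109.6  226.7] [-4.300e-02  9.991e-01  1.000e-04 -1.000e-04]
[ 374.6 -116.9  384.4]
plate w [246.8 205.4] 0.56 [ 509.6 -114.4    0. ]
plate t [293.  220.4] 0.71 [ 513.  -104.3    0. ]
plate s [312.3 229.7] 0.91 [ 501.8 -109.5    0. ]
plate_grip s [312.9 202.3] 0.68 [ 526.9 -127.4   51.5]
plate_tongue w [248.6 249.5] 0.77 [ 568.5 -107.    16.5]
plate_tongue t [291.7 201.5] 0.79 [561.3 -98.1  16.5]
plate_tongue s [292.9 209.3] 0.76 [ 562.9 -105.    16.5]
crop 146 130
```

View pics/w3.png

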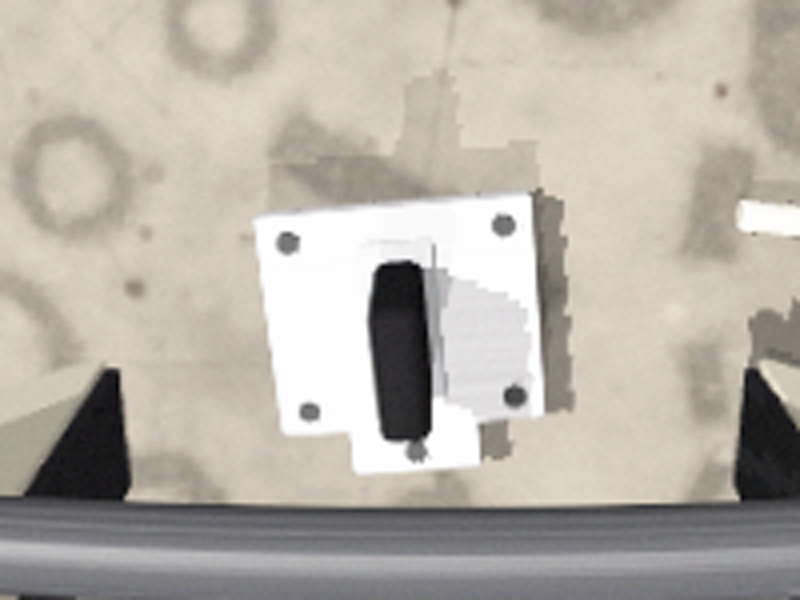

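The wrist crop shows the plate's rear corners at (258,217) and (533,195), its front corners at (285,435) and (543,412), and the tongue towards the bottom (+x). The black handle is at about (400,350).

Run:
```python
from h import *
w=camera("wrist");o=observe()
P=lambda p:atz(w,(np.array(p)+.5)/4-.5+np.array([146,130]),16.5,True)[:2]
rl,rr,fr,fl=[P(p) for p in((533,195),(258,217),(285,435),(543,412))]  # right in image=+y
print(*np.round([rl,rr,fr,fl],1).tolist()); print([round(np.linalg.norm(a-b),1) for a,b in((rl,rr),(rr,fr),(fr,fl),(fl,rl))])
c=(rl+rr+fr+fl)/4;vx=(fr+fl-rl-rr);vy=(rl+fl-rr-fr)
print("plate c",np.round(c,1),"yaw",np.degrees(np.arctan2(vx[1],vx[0])),np.degrees(np.arctan2(-vy[0],vy[1])))
to=(P((355,473))+P((480,463)))/2;print("tongue",np.round(to,1),np.linalg.norm(to-c))
Rt=R.from_quat(o["tool_rot"]);rel=Rt.inv()*R.from_quat(w["orientation"])
w2=dict(w);w2["eye"]=[353.94,96.61,384.5];w2["orientation"]=(R.from_quat([.0722,.9974,0,0])*rel).as_quat()
B=[atz(w2,(np.array(p)+.5)/1.2-.5,54.6,True)[:2] for p in((376,276),(410,231),(353,227.5))]
c=sum(B)/3;print("balls",np.round(B,1).tolist(),np.round(c,1),[round(np.linalg.norm(b-c),1) for b in B],np.degrees([np.arctan2(*(b-c)[::-1]) for b in B]))
```

```text
[463.9, -76.2] [479.0, -163.7] [555.8, -151.1] [539.1, -64.0]
[np.float64(88.8), np.float64(77.8), np.float64(88.7), np.float64(76.1)]
plate c [ 509.5 -113.7] yaw 9.251612699049433 10.31294619657266
tongue [ 564.2 -104.7] 55.42067090749385
balls [[511.0, 147.9], [468.0, 186.3], [456.0, 129.4]] [478.3 154.6] [np.float64(33.3), np.float64(33.4), np.float64(33.6)] [ -11.4941388   108.04701987 -131.61682739]
```

{"op": "send_rows", "data": {"targets": [[-1, -0.37, -0.06, 0.3, 0, 0, -0.05], [-1, -0.744, -0.116, 0.7, 0, 0, -0.104], [-1, -0.744, -0.116, 0.92, 0, 0, -0.104], [-1, -0.744, -0.116, 0.92, 0, 0, -0.104]]}}

```text
time: 5.0
tool_pos: [508.2, -113.0, 150.6]
tool_rot: [-0.085, 0.996, 0.0, -0.003]
force: [-0.9, -0.8, -0.3]
width: 92.0
grip_force: 0.0
```

{"op": "send_rows", "data": {"targets": [[-1, 0, 0, 0.4, 0, 0, 0], [-1, 0, 0, 0.8, 0, 0, 0], [-1, 0, 0, 0.9, 0, 0, 0], [-1, 0, 0, 0.9, 0, 0, 0]]}}

```text
time: 5.4
tool_pos: [508.9, -113.2, 81.3]
tool_rot: [-0.085, 0.996, 0.0, -0.001]
force: [-0.3, -0.5, 1.1]
width: 91.9
grip_force: 0.0
```

Run:
```python
from h import *
w=camera("wrist");save(w,"w4.png",1.2)
o=observe();print(o["time"],np.round(o["tool_pos"],1),np.round(o["tool_rot"],4),np.round(o["force"],1))
m=R.from_quat(o["tool_rot"]).as_matrix();d=np.array([509.5,-113.7,32.5])-o["tool_pos"];print("tool shift",d@m/80,"yaw",np.degrees(np.arctan2(m[1,1],m[0,1])))
```

```text
5.45 [ 509.8 -113.4   82.2] [-8.520e-02  9.964e-01 -0.000e+00  2.000e-04] [ 0.9  0.5 -0.3]
tool shift [ 0.00452578 -0.00255181  0.62164475] yaw 99.77697394386892
```

View pics/w4.png

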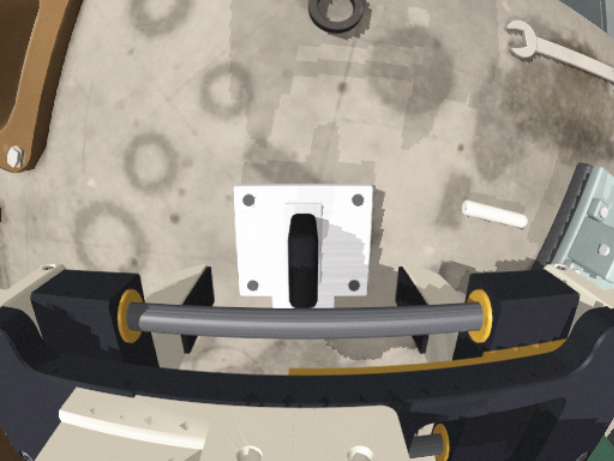

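The handle is centred between the fingers at (303,262) and lined up with them. I go down and grip.

{"op": "send_rows", "data": {"targets": [[-1, 0, 0, 0.35, 0, 0, 0], [-1, 0, 0, 0.55, 0, 0, 0], [-1, 0, 0, 0.62, 0, 0, 0], [-1, 0, 0, 0.62, 0, 0, 0], [0.3, 0, 0, 0.62, 0, 0, 0]], "grip_force": 50}}

```text
time: 5.95
tool_pos: [510.5, -113.4, 32.9]
tool_rot: [-0.085, 0.996, -0.0, 0.001]
force: [0.1, -0.3, -0.2]
width: 87.6
grip_force: 0.0
```

{"op": "send_rows", "data": {"targets": [[1, 0, 0, 0, 0, 0, 0], [1, 0, 0, 0, 0, 0, 0], [1, 0, 0, 0, 0, 0, 0], [1, 0, 0, 0, 0, 0, 0], [1, 0, 0, 0, 0, 0, 0]], "grip_force": 50}}

```text
time: 6.45
tool_pos: [509.6, -113.2, 31.6]
tool_rot: [-0.085, 0.996, 0.0, 0.0]
force: [-0.0, -0.2, -0.1]
width: 48.4
grip_force: 0.0
```

{"op": "send_rows", "data": {"targets": [[1, 0, 0, 0, 0, 0, 0], [1, 0, 0, 0, 0, 0, 0], [1, 0, 0, 0, 0, 0, 0]]}}

```text
time: 6.75
tool_pos: [509.5, -113.2, 31.5]
tool_rot: [-0.085, 0.996, 0.0, -0.0]
force: [0.7, -0.6, -0.2]
width: 24.3
grip_force: 0.0
```

Run:
```python
from h import *
o=observe();print(o["time"],np.round(o["tool_pos"],2),np.round(o["tool_rot"],4),np.round(o["force"],1),o["width"],o["grip_force"])
```

```text
6.75 [ 509.54 -113.21   31.48] [-0.0854  0.9963  0.     -0.    ] [ 0.7 -0.6 -0.2] 24.307319148846926 0.0
```

{"op": "send_rows", "data": {"targets": [[1, 0, 0, 0, 0, 0, 0], [1, 0, 0, 0, 0, 0, 0], [1, 0, 0, 0, 0, 0, 0], [1, 0, 0, 0, 0, 0, 0]]}}

```text
time: 7.15
tool_pos: [509.6, -113.4, 31.5]
tool_rot: [-0.085, 0.996, -0.0, 0.0]
force: [0.6, -1.0, -0.2]
width: 15.9
grip_force: 50.0
```

{"op": "send_rows", "data": {"targets": [[1, 0, 0, -0.1, 0, 0, 0], [1, 0, 0, -0.3, 0, 0, 0], [1, 0, 0, -0.6, 0, 0, 0], [1, 0, 0, -0.95, 0, 0, 0]]}}

```text
time: 7.55
tool_pos: [508.4, -112.9, 107.9]
tool_rot: [-0.085, 0.996, 0.0, -0.001]
force: [-0.1, 0.4, -3.2]
width: 15.9
grip_force: 50.0
```

{"op": "send_rows", "data": {"targets": [[1, 0, 0, -0.3, 0, 0, 0.1], [1, 0, 0, -0.6, 0, 0, 0.2], [1, 0, 0, -0.85, 0, 0, 0.35], [1, 0, 0, -0.95, 0, 0, 0.474], [1, 0, 0, -0.95, 0, 0, 0.474]]}}

```text
time: 8.05
tool_pos: [509.9, -113.0, 184.8]
tool_rot: [0.101, 0.995, 0.0, 0.001]
force: [0.1, 1.2, -4.5]
width: 15.7
grip_force: 50.0
```

Run:
```python
from h import *
o=observe();print(o["time"],np.round(o["tool_pos"],2),np.round(o["tool_rot"],4),np.round(o["force"],1),np.round(o["wrist_torque"],2),o["width"],o["grip_force"])
m=R.from_quat(o["tool_rot"]).as_matrix();d=np.array([478.3,154.6,182])-o["tool_pos"];print("tool shift",d@m/80,"yaw",np.degrees(np.arctan2(m[1,1],m[0,1])))
```

```text
8.05 [ 509.87 -113.    184.82] [1.011e-01 9.949e-01 2.000e-04 8.000e-04] [ 0.1  1.2 -4.5] [ 0.06 -0.04 -0.02] 15.686140755331719 49.99262988567352
tool shift [1.05929005 3.19727133 0.03570968] yaw 78.39813667015285
```

{"op": "send_rows", "data": {"targets": [[1, 0.1, 0.35, 0, 0, 0, 0], [1, 0.265, 0.8, 0, 0, 0, 0]]}}

```text
time: 8.25
tool_pos: [501.1, -47.2, 183.1]
tool_rot: [0.101, 0.995, -0.001, -0.0]
force: [0.5, 1.3, -4.0]
width: 15.9
grip_force: 50.0
```

{"op": "send_rows", "data": {"targets": [[1, 0.14, 0.4, 0, 0, 0, 0], [1, 0.265, 0.8, 0, 0, 0, 0]]}}

```text
time: 8.45
tool_pos: [492.2, 22.0, 182.8]
tool_rot: [0.099, 0.995, -0.0, -0.001]
force: [0.5, -0.2, -3.3]
width: 15.7
grip_force: 50.0
```

{"op": "send_rows", "data": {"targets": [[1, 0.14, 0.4, 0, 0, 0, 0], [1, 0.265, 0.8, 0, 0, 0, 0]]}}

```text
time: 8.65
tool_pos: [484.3, 88.8, 182.8]
tool_rot: [0.099, 0.995, -0.0, -0.001]
force: [1.2, -0.1, -3.3]
width: 15.7
grip_force: 50.0
```

{"op": "send_rows", "data": {"targets": [[1, 0.16, 0.45, 0, 0, 0, 0], [1, 0.24, 0.7, 0, 0, 0, 0], [1, 0.265, 0.8, 0, 0, 0, 0], [1, 0.265, 0.8, 0, 0, 0, 0], [1, 0.265, 0.8, 0, 0, 0, 0]]}}

```text
time: 9.15
tool_pos: [477.5, 153.0, 183.2]
tool_rot: [0.101, 0.995, -0.001, -0.0]
force: [-0.1, -0.0, -2.6]
width: 15.7
grip_force: 50.0
```

```bash
cat > st.py <<'E'
from h import *
o=observe();print(o["time"],np.round(o["tool_pos"],2),np.round(o["tool_rot"],4),np.round(o["force"],1),np.round(o["wrist_torque"],2),o["width"],o["grip_force"])
m=R.from_quat(o["tool_rot"]).as_matrix();d=np.array([478.3,154.6,182])-o["tool_pos"];print("tool shift",np.round(d@m/80,3),"yaw",np.degrees(np.arctan2(m[1,1],m[0,1])))
E
python3 st.py
python3 - <<'E'
from h import *
w=camera("wrist");save(w,"w5.png",1.4)
E
```

```text
9.15 [477.55 153.04 183.21] [ 1.006e-01  9.949e-01 -5.000e-04 -3.000e-04] [-0.1 -0.  -2.6] [-0.03 -0.02  0.01] 15.656934631504443 49.99121904373169
tool shift [-0.005  0.021  0.015] yaw 78.4559023160524
```

View pics/w5.png

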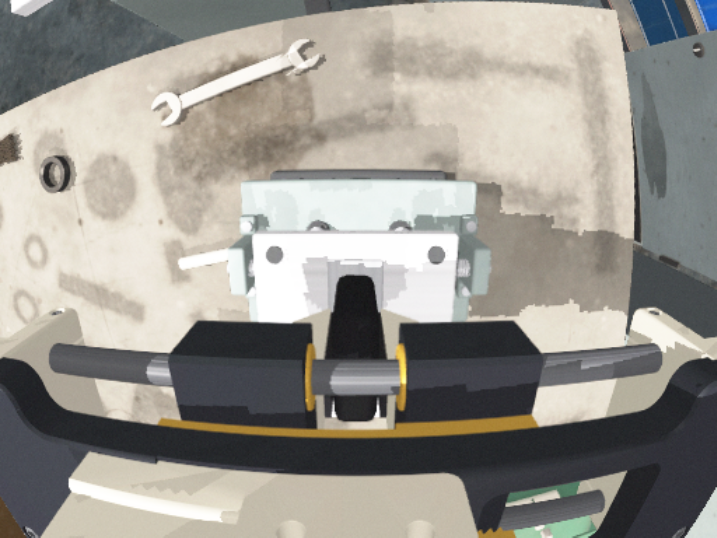

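The wrist view shows the plate over the head, parallel with it. The plate's rear corners are at (253,234) and (459,234), and the brackets sit evenly on either side. I'll check the plate's place in the grip from these corners.

Run:
```python
from h import *
w=camera("wrist");o=observe()
z=o["tool_pos"][2]-31.5+16.5
m=R.from_quat(o["tool_rot"]).as_matrix()
for p in((253,234),(459,234)):
    P=atz(w,(np.array(p)+.5)/1.4-.5,z,True);print(np.round(P,1),"in tool",np.round((P-o["tool_pos"])@m,1))
```

```text
[430.7 116.6 168.4] in tool [ 38.8 -44.9  15. ]
[448.6 203.8 168.4] in tool [38.9 44.1 15. ]
```

{"op": "send_rows", "data": {"targets": [[1, 0, 0.01, 0.3, 0, 0, 0], [1, 0, 0.02, 0.6, 0, 0, 0], [1, 0, 0.02, 0.7, 0, 0, 0], [1, 0, 0.02, 0.7, 0, 0, 0]]}}

```text
time: 9.65
tool_pos: [477.4, 154.9, 126.8]
tool_rot: [0.101, 0.995, -0.001, -0.001]
force: [-1.4, -1.1, -3.7]
width: 16.0
grip_force: 50.0
```

```bash
python3 st.py
```

```text
9.65 [477.39 154.93 126.78] [ 1.011e-01  9.949e-01 -8.000e-04 -9.000e-04] [-1.4 -1.1 -3.7] [0.02 0.08 0.02] 15.983207256471156 49.991455078125
tool shift [-0.011 -0.003 -0.69 ] yaw 78.39801307833248
```

{"op": "send_rows", "data": {"targets": [[1, -0.005, 0, 0.025, 0, 0, 0], [1, -0.01, 0, 0.05, 0, 0, 0], [1, -0.01, 0, 0.075, 0, 0, 0], [1, -0.01, 0, 0.1, 0, 0, 0]]}}

```text
time: 10.05
tool_pos: [479.0, 156.1, 119.9]
tool_rot: [0.1, 0.995, 0.0, 0.0]
force: [-0.0, -0.4, -3.8]
width: 15.6
grip_force: 50.0
```

{"op": "send_rows", "data": {"targets": [[1, 0, 0, 0.0125, 0, 0, 0], [1, 0, 0, 0.025, 0, 0, 0], [1, 0, 0, 0.025, 0, 0, 0]]}}

```text
time: 10.35
tool_pos: [478.7, 156.0, 117.4]
tool_rot: [0.1, 0.995, -0.0, -0.0]
force: [1.1, 0.0, -3.4]
width: 15.9
grip_force: 50.0
```

```bash
python3 st.py
```

```text
10.35 [478.68 155.98 117.44] [ 1.004e-01  9.949e-01 -0.000e+00 -1.000e-04] [ 1.1  0.  -3.4] [ 0.06 -0.01  0.01] 15.897848783923772 49.991430044174194
tool shift [ 0.001 -0.018 -0.807] yaw 78.47312126961927
```

{"op": "send_rows", "data": {"targets": [[1, 0, -0.01, 0.0125, 0, 0, 0], [1, 0, -0.015, 0.025, 0, 0, 0], [1, 0, -0.015, 0.0375, 0, 0, 0], [1, 0, -0.015, 0.0375, 0, 0, 0]]}}

```text
time: 10.75
tool_pos: [478.4, 154.7, 114.4]
tool_rot: [0.101, 0.995, -0.0, -0.0]
force: [-0.0, -0.1, -4.0]
width: 15.9
grip_force: 50.0
```

{"op": "send_rows", "data": {"targets": [[1, 0, 0, 0.0125, 0, 0, 0], [1, 0, 0, 0.025, 0, 0, 0], [1, 0, 0, 0.025, 0, 0, 0]]}}

```text
time: 11.05
tool_pos: [478.7, 155.1, 112.6]
tool_rot: [0.1, 0.995, 0.0, 0.0]
force: [-0.4, 0.6, -1.8]
width: 15.6
grip_force: 50.0
```

{"op": "send_rows", "data": {"targets": [[1, 0, 0, 0.006, 0, 0, 0], [1, 0, 0, 0.0125, 0, 0, 0], [1, 0, 0, 0.0125, 0, 0, 0]]}}

```text
time: 11.35
tool_pos: [478.8, 155.2, 112.1]
tool_rot: [0.1, 0.995, 0.0, 0.0]
force: [-2.3, 1.1, 5.1]
width: 16.0
grip_force: 50.0
```

{"op": "send_rows", "data": {"targets": [[1, 0, 0, 0.006, 0, 0, 0], [1, 0, 0, 0.0125, 0, 0, 0], [1, 0, 0, 0.0125, 0, 0, 0]]}}

```text
time: 11.65
tool_pos: [478.7, 155.0, 111.1]
tool_rot: [0.1, 0.995, 0.0, 0.0]
force: [-2.0, 0.2, 5.6]
width: 15.8
grip_force: 50.0
```

{"op": "send_rows", "data": {"targets": [[1, 0, 0, 0.006, 0, 0, 0], [1, 0, 0, 0.0125, 0, 0, 0], [1, 0, 0, 0.019, 0, 0, 0], [1, 0, 0, 0.019, 0, 0, 0]]}}

```text
time: 12.05
tool_pos: [478.7, 154.9, 109.1]
tool_rot: [0.1, 0.995, 0.0, 0.0]
force: [-0.5, 0.8, 1.9]
width: 15.8
grip_force: 50.0
```

{"op": "send_rows", "data": {"targets": [[1, 0, 0, 0.006, 0, 0, 0], [1, 0, 0, 0.0125, 0, 0, 0], [1, 0, 0, 0.019, 0, 0, 0], [1, 0, 0, 0.019, 0, 0, 0]]}}

```text
time: 12.45
tool_pos: [478.6, 154.7, 107.3]
tool_rot: [0.1, 0.995, -0.0, 0.0]
force: [0.3, 0.2, -2.1]
width: 15.4
grip_force: 50.0
```

```bash
python3 st.py
```

```text
12.45 [478.58 154.7  107.31] [ 1.005e-01  9.949e-01 -1.000e-04  1.000e-04] [ 0.3  0.2 -2.1] [ 0.16 -0.19  0.07] 15.449979754574981 49.99287664890289
tool shift [ 0.003 -0.002 -0.934] yaw 78.46613235850745
```

{"op": "send_rows", "data": {"targets": [[1, 0, 0, 0.0125, 0, 0, 0], [1, 0, 0, 0.025, 0, 0, 0], [1, 0, 0, 0.0375, 0, 0, 0], [1, 0, 0, 0.05, 0, 0, 0], [1, 0, 0, 0.05, 0, 0, 0]]}}

```text
time: 12.95
tool_pos: [478.5, 154.7, 103.3]
tool_rot: [0.1, 0.995, -0.0, 0.0]
force: [2.8, 0.1, -4.6]
width: 15.8
grip_force: 50.0
```

{"op": "send_rows", "data": {"targets": [[1, 0, 0, 0.0125, 0, 0, 0], [1, 0, 0, 0.025, 0, 0, 0], [1, 0, 0, 0.0375, 0, 0, 0], [1, 0, 0, 0.05, 0, 0, 0], [1, 0, 0, 0.05, 0, 0, 0]]}}

```text
time: 13.45
tool_pos: [478.6, 154.7, 99.4]
tool_rot: [0.1, 0.995, -0.0, 0.0]
force: [2.3, 0.2, -4.2]
width: 15.7
grip_force: 50.0
```

```bash
python3 st.py
```

```text
13.45 [478.59 154.74  99.38] [ 1.005e-01  9.949e-01 -0.000e+00  1.000e-04] [ 2.3  0.2 -4.2] [ 0.03 -0.51  0.03] 15.721820685868266 49.99189496040344
tool shift [ 0.003 -0.003 -1.033] yaw 78.46687975090515
```

{"op": "send_rows", "data": {"targets": [[1, 0, 0, 0.01, 0, 0, 0], [1, 0, 0, 0.02, 0, 0, 0], [1, 0, 0, 0.02, 0, 0, 0]]}}

```text
time: 13.75
tool_pos: [478.6, 154.8, 97.8]
tool_rot: [0.1, 0.995, -0.0, 0.0]
force: [2.5, 0.2, -3.8]
width: 15.7
grip_force: 50.0
```

{"op": "send_rows", "data": {"targets": [[1, 0, 0, 0.01, 0, 0, 0], [1, 0, 0, 0.02, 0, 0, 0], [1, 0, 0, 0.02, 0, 0, 0]]}}

```text
time: 14.05
tool_pos: [478.6, 154.7, 96.2]
tool_rot: [0.1, 0.995, -0.0, 0.0]
force: [3.0, -0.3, -5.3]
width: 15.7
grip_force: 50.0
```

```bash
python3 st.py
```

```text
14.05 [478.58 154.73  96.19] [ 1.005e-01  9.949e-01 -0.000e+00  1.000e-04] [ 3.  -0.3 -5.3] [-0.01 -0.69 -0.05] 15.729083595040695 49.99151587486267
tool shift [ 0.003 -0.002 -1.073] yaw 78.46590966742382
```

{"op": "send_rows", "data": {"targets": [[1, 0, 0, 0.006, 0, 0, 0], [1, 0, 0, 0.0125, 0, 0, 0], [1, 0, 0, 0.0125, 0, 0, 0]]}}

```text
time: 14.35
tool_pos: [478.5, 154.8, 95.2]
tool_rot: [0.1, 0.995, -0.0, 0.0]
force: [2.7, -0.4, -5.6]
width: 15.6
grip_force: 50.0
```

{"op": "send_rows", "data": {"targets": [[1, 0, 0, 0.006, 0, 0, 0], [1, 0, 0, 0.0125, 0, 0, 0], [1, 0, 0, 0.0125, 0, 0, 0]]}}

```text
time: 14.65
tool_pos: [478.5, 154.8, 94.2]
tool_rot: [0.1, 0.995, -0.0, -0.0]
force: [3.2, -0.8, -6.9]
width: 15.6
grip_force: 50.0
```

```bash
python3 st.py
```

```text
14.65 [478.5  154.75  94.16] [ 1.005e-01  9.949e-01 -1.000e-04 -0.000e+00] [ 3.2 -0.8 -6.9] [-0.07 -0.85 -0.06] 15.572688541825539 49.99091863632202
tool shift [ 0.002 -0.002 -1.098] yaw 78.46872295756965
```

{"op": "send_rows", "data": {"targets": [[1, 0, 0, 0.005, 0, 0, 0], [1, 0, 0, 0.01, 0, 0, 0], [1, 0, 0, 0.01, 0, 0, 0]]}}

```text
time: 14.95
tool_pos: [478.4, 154.7, 93.4]
tool_rot: [0.1, 0.995, -0.0, -0.0]
force: [3.2, 0.4, -8.1]
width: 15.7
grip_force: 50.0
```

{"op": "send_rows", "data": {"targets": [[1, 0, 0, 0.005, 0, 0, 0], [1, 0, 0, 0.01, 0, 0, 0], [1, 0, 0, 0.01, 0, 0, 0]]}}

```text
time: 15.25
tool_pos: [478.5, 154.8, 92.6]
tool_rot: [0.1, 0.995, 0.0, 0.0]
force: [3.0, -0.3, -7.7]
width: 15.8
grip_force: 50.0
```

```bash
python3 st.py
```

```text
15.25 [478.52 154.83  92.65] [0.1004 0.9949 0.     0.    ] [ 3.  -0.3 -7.7] [ 0.12 -0.81 -0.02] 15.757869712904961 49.99191105365753
tool shift [ 0.002 -0.003 -1.117] yaw 78.4704602748515
```

{"op": "send_rows", "data": {"targets": [[1, 0, 0, 0.004, 0, 0, 0], [1, 0, 0, 0.0075, 0, 0, 0], [1, 0, 0, 0.0075, 0, 0, 0]]}}

```text
time: 15.55
tool_pos: [478.6, 154.9, 92.2]
tool_rot: [0.1, 0.995, 0.0, 0.0]
force: [2.9, 0.7, -5.2]
width: 15.7
grip_force: 50.0
```

```bash
python3 st.py
```

```text
15.55 [478.62 154.95  92.23] [1.004e-01 9.949e-01 2.000e-04 1.000e-04] [ 2.9  0.7 -5.2] [ 0.19 -0.69 -0.04] 15.725459545630857 49.99527990818024
tool shift [ 0.003 -0.005 -1.122] yaw 78.47124662224822
```

{"op": "send_rows", "data": {"targets": [[1, 0, 0, 0.005, 0, 0, 0], [1, 0, 0, 0.005, 0, 0, 0]]}}

```text
time: 15.75
tool_pos: [478.7, 155.0, 91.9]
tool_rot: [0.1, 0.995, 0.0, 0.0]
force: [2.4, -0.0, -2.0]
width: 15.5
grip_force: 50.0
```

```bash
python3 st.py
```

```text
15.75 [478.71 154.96  91.95] [1.005e-01 9.949e-01 2.000e-04 2.000e-04] [ 2.4 -0.  -2. ] [ 0.29 -0.47 -0.  ] 15.50923015724847 49.99631345272064
tool shift [ 0.004 -0.005 -1.126] yaw 78.46948662045844
```

{"op": "send_rows", "data": {"targets": [[1, 0, 0, 0.005, 0, 0, 0], [1, 0, 0, 0.005, 0, 0, 0]]}}

```text
time: 15.95
tool_pos: [478.9, 155.0, 91.7]
tool_rot: [0.1, 0.995, 0.0, 0.0]
force: [1.9, -0.0, 3.8]
width: 15.5
grip_force: 50.0
```

```bash
python3 st.py
```

```text
15.95 [478.89 154.99  91.66] [1.005e-01 9.949e-01 3.000e-04 4.000e-04] [ 1.9 -0.   3.8] [ 0.25 -0.42  0.01] 15.523284979432594 49.997203946113586
tool shift [ 0.005 -0.006 -1.129] yaw 78.46929373520655
```

{"op": "send_rows", "data": {"targets": [[1, 0, 0, 0.004, 0, 0, 0], [1, 0, 0, 0.004, 0, 0, 0]]}}

```text
time: 16.15
tool_pos: [479.1, 155.1, 91.5]
tool_rot: [0.1, 0.995, 0.0, 0.001]
force: [1.5, 1.1, 4.2]
width: 15.8
grip_force: 50.0
```

```bash
python3 st.py
python3 - <<'E'
from h import *
s=camera("scene");t=camera("top")
a=cv2.resize(s["img"][225:345,140:300],(800,600),interpolation=cv2.INTER_CUBIC)
cv2.imwrite("pics/s6.png",a[:,:,::-1])
E
```

```text
16.15 [479.15 155.06  91.45] [1.004e-01 9.949e-01 4.000e-04 6.000e-04] [1.5 1.1 4.2] [ 0.27 -0.47 -0.01] 15.79782236394925 49.998666644096375
tool shift [ 0.008 -0.007 -1.132] yaw 78.47546958435878
```

View pics/s6.png

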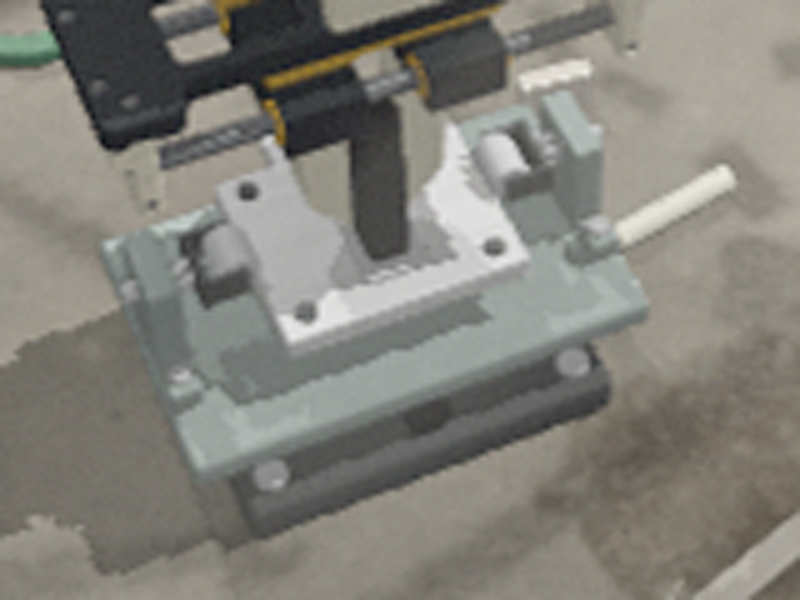

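The scene view shows the plate on the head with both rollers at its top edges, at about (225,250) and (500,160). It looks level. I keep pressing gently until it stiffens.

{"op": "send_rows", "data": {"targets": [[1, 0, 0, 0.004, 0, 0, 0], [1, 0, 0, 0.004, 0, 0, 0]]}}

```text
time: 16.45
tool_pos: [479.3, 155.1, 91.3]
tool_rot: [0.1, 0.995, 0.0, 0.001]
force: [2.0, 0.1, 7.8]
width: 16.0
grip_force: 50.0
```

```bash
python3 st.py
```

```text
16.45 [479.27 155.08  91.26] [1.004e-01 9.949e-01 4.000e-04 7.000e-04] [2.  0.1 7.8] [ 0.11 -0.45 -0.03] 15.97247404464601 49.998053312301636
tool shift [ 0.009 -0.007 -1.134] yaw 78.47311936694649
```

{"op": "send_rows", "data": {"targets": [[1, 0, 0, 0.003, 0, 0, 0], [1, 0, 0, 0.003, 0, 0, 0]]}}

```text
time: 16.65
tool_pos: [479.3, 155.1, 91.2]
tool_rot: [0.1, 0.995, 0.0, 0.001]
force: [0.6, -0.6, 11.2]
width: 15.6
grip_force: 50.0
```

```bash
python3 st.py
```

```text
16.65 [479.32 155.07  91.18] [1.004e-01 9.949e-01 5.000e-04 8.000e-04] [ 0.6 -0.6 11.2] [ 0.15 -0.37  0.04] 15.622499710047922 49.99960720539093
tool shift [ 0.01  -0.007 -1.135] yaw 78.47466548575514
```

{"op": "send_rows", "data": {"targets": [[1, 0, 0, 0, 0, 0, 0], [1, 0, 0, 0, 0, 0, 0], [1, 0, 0, 0, 0, 0, 0]], "grip_force": 15}}

```text
time: 16.95
tool_pos: [479.4, 155.1, 91.1]
tool_rot: [0.1, 0.995, 0.0, 0.001]
force: [2.1, 0.1, 7.4]
width: 16.0
grip_force: 15.0
```

```bash
python3 st.py
```

```text
16.95 [479.39 155.05  91.1 ] [1.004e-01 9.949e-01 5.000e-04 8.000e-04] [2.1 0.1 7.4] [ 0.08 -0.49  0.04] 15.99911743595779 15.002005845308304
tool shift [ 0.01  -0.007 -1.136] yaw 78.47621602347542
```

{"op": "send_rows", "data": {"targets": [[1, 0, 0, 0.004, 0, 0, 0], [1, 0, 0, 0.004, 0, 0, 0], [1, 0, 0, 0.004, 0, 0, 0]]}}

```text
time: 17.25
tool_pos: [479.4, 155.0, 91.0]
tool_rot: [0.1, 0.995, 0.001, 0.001]
force: [1.3, 0.5, 11.4]
width: 16.0
grip_force: 15.0
```

```bash
python3 st.py
```

```text
17.25 [479.42 155.03  91.01] [1.005e-01 9.949e-01 6.000e-04 8.000e-04] [ 1.3  0.5 11.4] [-0.04 -0.22  0.08] 16.045319711302756 15.001929849386215
tool shift [ 0.011 -0.007 -1.137] yaw 78.46835133008054
```

Stiff bottom found: 0.08 mm took about 3.4 N, about 21 mm below the first roller contact. I open only partly, to stay clear of the rollers, and go up.

{"op": "send_rows", "data": {"targets": [[0.3, 0, 0, 0, 0, 0, 0], [0.3, 0, 0, 0, 0, 0, 0], [0.3, 0, 0, 0, 0, 0, 0], [0.3, 0, 0, 0, 0, 0, 0]]}}

```text
time: 17.65
tool_pos: [478.0, 154.7, 89.8]
tool_rot: [0.1, 0.995, -0.0, -0.0]
force: [0.4, 0.8, 0.4]
width: 32.0
grip_force: 0.0
```

```bash
python3 st.py
```

```text
17.65 [478.02 154.71  89.79] [ 1.004e-01  9.949e-01 -2.000e-04 -4.000e-04] [0.4 0.8 0.4] [ 0.05  0.01 -0.  ] 31.99826289225016 0.0
tool shift [-3.000e-03 -1.000e-03 -1.153e+00] yaw 78.47611116889742
```

{"op": "send_rows", "data": {"targets": [[0.3, 0, 0, -0.2, 0, 0, 0], [0.3, 0, 0, -0.6, 0, 0, 0], [0.3, 0, 0, -1, 0, 0, 0]]}}

```text
time: 17.95
tool_pos: [477.8, 154.4, 170.5]
tool_rot: [0.101, 0.995, -0.001, -0.001]
force: [0.2, -0.3, 0.2]
width: 32.3
grip_force: 0.0
```

{"op": "send_rows", "data": {"targets": [[-0.5, -0.3, 0, -0.5, 0, 0, 0], [-0.5, -0.5, 0, -0.9, 0, 0, 0], [-0.5, -0.5, 0, -0.9, 0, 0, 0], [-0.5, -0.5, 0, -0.9, 0, 0, 0]]}}

```text
time: 18.35
tool_pos: [517.8, 146.8, 242.1]
tool_rot: [0.101, 0.995, 0.0, 0.0]
force: [-0.4, 0.4, -0.9]
width: 59.6
grip_force: 0.0
```

```bash
python3 st.py
python3 - <<'E'
from h import *
s=camera("scene");t=camera("top");w=camera("wrist")
# seated expectation: plate at (478.3,154.6,59.7), yaw -11.7
for q,z in (("plate",59.7),("plate_grip",59.7+51.5),("plate_tongue",59.7+16.5)):
  for n,k in(("w",w),("t",t),("s",s)):
    for a in pinpoint(k,q)[:1]: print(q,n,round(a["score"],2),np.round(atz(k,a["uv"],z,n=="w"),1))
y=np.radians(-11.7);print("expected tongue",478.3+56*np.cos(y),154.6+56*np.sin(y))
E
```

```text
18.35 [517.76 146.78 242.1 ] [1.006e-01 9.949e-01 2.000e-04 2.000e-04] [-0.4  0.4 -0.9] [ 0.03  0.02 -0.  ] 59.62319697399301 0.0
tool shift [ 0.503 -0.003  0.751] yaw 78.44903594845931
plate w 0.6 [480.7 154.3  59.7]
plate t 0.87 [482.3 156.9  59.7]
plate s 0.87 [475.4 161.9  59.7]
plate_grip w 0.61 [479.9 155.3 111.2]
plate_grip t 0.92 [474.6 154.2 111.2]
plate_tongue w 0.7 [535.5 143.1  76.2]
plate_tongue t 0.59 [529.  135.5  76.2]
plate_tongue s 0.88 [537.1 137.   76.2]
expected tongue 533.1364773948189 143.2439114600353
```

Released clear of the plate. The plate and tongue positions match the seated pose.

```bash
python3 -c "
from plant import *
print(job_done())"
```

```text
the job is handed in; nothing more can be done
None
```

The plate is on the stand with its tongue over the front ball, pressed home past both rollers with about 15 N at most; I judged it seated from force and position, with no close look at the rollers after letting go, then released it and handed the job in at about 18 s.

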